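# Set the fitting plywood panel on the gluing easel

### The job

Of the three plywood panels in the slotted rack, take the one whose width fits between the end stops of the easel's ledge: slide it straight up out of its slot without forcing it against the rack. Lower it onto the ledge until you feel it stand there before letting go - gently, no dropping, and never pushing the sprung ledge hard down - and leave it leaning flat against the easel's back, centred between the stops. Leave the other two panels and everything else on the table where they are.

Things in the scene. Friction and masses are not known exactly. Their poses are not given: they have to be found in the camera images.
- rack: Brown wooden block, 150 (x) x 170 (y) x 65 mm, fixed; origin under its centre, z up. Three through slots run along its y, at x = -45, 0 and +45 mm, each 11 mm wide and open at both ends; slot floor 10 mm and slot top 65 mm above the origin. Any panel may be in any slot; the rack may be left or right.
- panel_middle: The panel to move: plain plywood, 8 mm thick (its x), 110 mm wide (its y), 130 mm tall (its z, up), about 80 g (varies by a third). Origin at the centre of its lower edge face. It stands in a slot with 75 mm showing, play 1.5 mm on each side, so it may lean a little; not always centred along the slot. Pinch it across its thickness at the top edge.
- panel_narrow: A like panel, 8 x 80 x 130 mm, that is too narrow for the ledge. Stays in its slot. Origin and axes as for panel_middle.
- panel_wide: A like panel, 8 x 140 x 130 mm, that is too wide for the ledge. Stays in its slot. Origin and axes as for panel_middle.
- easel: Brown wooden easel, fixed, left or right of the table opposite the rack; base board 150 (x) x 150 (y) x 12 mm, origin on the table 40 mm plumb below that of easel_back. Its ledge faces the easel's +x: away from the robot, give or take its yaw.
- easel_back: The easel's leaning back: two posts 22 mm wide at y = -45 and +45 mm, 68 mm open gap between them save a crossbar at z = 21 to 39 mm behind their front plane. Frame leans 0.35 rad (20 degrees) from upright: z runs up along the posts, x out of their front face (ledge side), y along the ledge. Front face at x = 0, posts end at z = 95 mm. Origin midway between posts in the front face.
- ledge_zone (a point): Fixed point of easel_back (x, y, z = 0, 0, 15 mm; same axes), mid-range of the clamped aluminium ledge. Ledge top is 15 mm below to 15 mm above it along z; not reported: see or feel it. Top spans x = 0 to 22 mm, square to the posts, then a lip 14 mm high; end stops 18 mm high, 120 mm apart inside. It is sprung: gives up to 8 mm down z at 0.7 N/mm, then is hard.
- cork_a: Cork, 25 mm across, 34 mm tall, standing loose; origin under its centre. Bystander.
- cork_b: Cork like cork_a. Bystander.
- cork_c: Cork like cork_a. Bystander.
- tape_roll: Roll of clear tape lying flat, 90 mm across, 19 mm high, loose; origin under its centre. Bystander.
- glue_jar: Jar, 56 mm across, 85 mm tall, loose; origin under its centre. Bystander.
- ruler: Steel ruler 30 x 200 x 4 mm lying flat, long along its y; origin under its centre. Bystander.
- glue_gun: Glue gun lying on its side, about 160 x 130 x 34 mm, loose; origin under its barrel. Bystander.
There are look-alikes about, which are no part of the job. What is shaped like the easel but purple is not meant.

How it is judged (in metres and radians):
On the way, in this order (a step that is already met when the one before it is completed fails the run):
1. the 110 mm panel is held with its lower edge clear above the rack's slots (z of panel_middle in the frame of rack above 0.07 m and contact force between panel_middle and the fingers above 0.5 N), for 0.1 s.
2. the panel stands on the easel's ledge between the end stops while still held (x of panel_middle in the frame of easel_back between 0.002 and 0.022 m and y of panel_middle in the frame of easel_back between -0.008 and 0.008 m and z of panel_middle in the frame of easel_back between -0.012 and 0.036 m and contact force between panel_middle and easel_back above 0.25 N and contact force between panel_middle and the fingers above 0.5 N and angle between the z axis of panel_middle and the z axis of easel_back, either way round below 0.3 rad), for 0.2 s.
At the end, for the whole second after the job is handed in: The 110 mm panel rests released on the ledge, its lower edge between back and lip, centred to 8 mm, leaning against the back to within 0.13 rad (0.07 rad along the ledge), at rest; the other two panels are within 20 mm and the bystanders within 30 mm of where they began (x of panel_middle in the frame of easel_back between 0.002 and 0.022 m and y of panel_middle in the frame of easel_back between -0.008 and 0.008 m and z of panel_middle in the frame of easel_back between -0.012 and 0.036 m and contact force between panel_middle and easel_back above 0.25 N and angle between the x axis of panel_middle and the x axis of easel_back, either way round below 0.13 rad and angle between the y axis of panel_middle and the y axis of easel_back, either way round below 0.07 rad and linear speed of panel_middle below 0.01 m/s and angular speed of panel_middle below 0.05 rad/s and distance of each of panel_narrow, panel_wide from where it was at the start of the episode below 0.02 m and distance of each of cork_a, cork_b, cork_c, tape_roll, glue_jar, ruler, glue_gun from where it was at the start of the episode below 0.03 m); the robot touches nothing.
It fails at once if the panel is forced against the rack with more than 25 N (contact force between panel_middle and rack above 25 N).
It fails at once if the panel is pressed on the easel with more than 14 N (contact force between panel_middle and easel_back above 14 N).
It fails at once if another panel is moved by more than 20 mm (distance of any of panel_narrow, panel_wide from where it was at the start of the episode above 0.02 m).
It fails at once if a bystander is moved by more than 30 mm (distance of any of cork_a, cork_b, cork_c, tape_roll, glue_jar, ruler, glue_gun from where it was at the start of the episode above 0.03 m).
It also fails if it takes over 45 s, if anything falls off the work surface, if the arm or the gripper's body presses on something with over 40 N, if the wrist force passes 120 N, or if a joint passes its speed limit or range.

### The arm

A 6-joint arm with a two-finger parallel gripper is mounted at the origin on the work surface. World frame = base frame: x ahead of the robot, y to its left, z up, the work surface at z = 0. Lengths are in m, angles in degrees, forces in N, time in s.
With the tool pointing down it reaches from about 0.25 to 0.775 m from the base axis. Payload 8.9 kg.
Tool frame: the origin (TCP) lies at the very end of the fingers, on their centre line; the grasp point (between the pads) lies 19 mm behind it; z points along the fingers, y is the line along which they close (so a half turn about z gives the same grasp; the last joint's range is limited). The gripper opens to 85 mm and grips with 20 to 120 N. Pads are 22 mm wide; open, the fingers measure 114 mm over their backs; the gripper's body (76 mm by 85 mm) begins 54 mm behind the grasp point. The pads swing forward as they close: fully open they stand 13 mm farther back than shut.
Start: joints at [60.086, 16.656, -8.789, 64.555, 0, 82.019], TCP at [0.196, 0.487, 0.231] pointing down, gripper open.
Joint ranges: [-144.48, 144.48], [-52.06, 99.96], [-74.48, 78.29], [-112.23, 115.85], [-86.99, 84.42], [-180, 180]. Speed limits (degrees/s): [127.2, 127.2, 159.86, 180, 180, 180].

### API

Orientations are given as a 3x3 rotation matrix whose columns are the frame's x, y, z axes.
In Python, from plant import monitor, optics, order gives the robot as it stands.
- The arm moves only by the tool step_arm, never from a script. Its argument "plan" is a list of rows, each a list of 7 numbers: the finger opening in m, from 0 to 0.0854, then the shift along the tool's x, y, z in m, then the turn, a rotation vector about the tool's x, y, z in degrees. A call has 1 to 8 rows; each row shifts and turns the commanded pose from where the row before left it, along the tool's axes as they then stand; what a row does not reach is not made up. A row lasts 1/10 s, in which the tool goes at most 50 mm and 8.59 degrees, less where a joint would pass 70% of its speed; a pose out of reach is approached as far as the arm can. A call is refused whole if a number of a shift passes 0.05 or a number of a turn 8.59, either way. A call with a gripper value outside its range is refused whole. The fingers move at their own pace and stop on an object; "newtons" is the grip in N (left out, the last holds). Time passes only in rows, so rows that do not move let the fingers close. It gives the time, the measured TCP pose, the force, the opening and the grip force at its end, in the units of the state.
- monitor.get_state(): the state, without advancing time (a new reading comes with each control period).
- optics.capture(name): name is "scene" or "top" or "wrist"; returns a dict with "pixels" (400x640x3 uint8, red, green, blue), "z_map" (400x640 float32, m along the optical axis (not along the pixel's ray), 0 where there is no reading), "fov_y" (degrees; the focal length in pixels is half the picture's height over the tangent of half this angle, whatever the lens; pixels are square), "cx", "cy" (the principal point, pixels), "R" (3x3) and "t" (3): a world point X has camera coordinates R X + t; the wrist camera has in their place "tool_from_camera" (4x4, takes a point from camera to tool coordinates, whose origin is the TCP and whose axes are the flange's). Camera axes: x right, y down, z forward; pixel columns grow to the right and rows downward; lengths in m; the calibration is good to about 2 mm. A picture is of the moment at which its call begins: read the wrist's pose just before it.
- order.hand_in(): hands the job in; it is judged then, once.
The state is a dict: "time_s": time; "qpos": joint angles; "joint_vel": joint speeds; "tau": joint torques, N m; "ee_pos": TCP position; "ee_rot": TCP orientation; "contact_force": force on the tool from outside, world axes, zero at the start; "ft_torque": the same for the moment, N m; "width": finger opening in m; "gripper_force": force on a finger pad.
Only numpy, scipy, OpenCV 4.12 (cv2) and the standard library are available. Lean on these libraries where they do the work, as an engineer would, in place of code of your own. Each camera call takes 0.05 s, during which the arm holds its last target. There are 200 camera calls.

## Working session

There is one attempt and no reset: what is moved stays moved. The work goes in short steps, Python scripts to look and compute and a tool call to move; the robot and the scene stay as the last step left them, time stands still between calls to the robot, and variables do not carry over. Pictures are saved under pics/ and viewed, at most 10 in all, crops included, and the job is handed in when it is done.

Besides the shell and the picture viewer there is one more tool, called after "Emit:" in YAML: its name, and indented under it one key for each argument. step_arm: Moves the arm, as the interface text tells. Its arguments: {"type":"object","properties":{"plan":{"type":"array","items":{"type":"array","items":{"type":"number"}}},"newtons":{"type":"number"}},"required":["plan"]}

```bash
mkdir -p pics; python3 - <<'E'
from plant import monitor, optics
import numpy as np, cv2
s=monitor.get_state(); print({k:np.round(v,3).tolist() for k,v in s.items()})
for n in ("scene","top"):
    c=optics.capture(n); np.savez(f"{n}.npz",**c)
    cv2.imwrite(f"pics/{n}0.png",c["pixels"][:,:,::-1]); print(n,c["fov_y"],c["cx"],c["cy"],c["R"],c["t"])
E
```

```text
{'time_s': 0.0, 'qpos': [60.084, 16.69, -8.832, 64.555, 0.0, 82.02], 'joint_vel': [0.006, 0.018, 0.025, -0.033, 0.008, 0.074], 'tau': [-0.003, -53.714, 33.138, 0.016, -0.0, 0.0], 'ee_pos': [0.196, 0.487, 0.231], 'ee_rot': [[-0.928, 0.374, -0.001], [0.374, 0.928, -0.001], [0.0, -0.001, -1.0]], 'contact_force': [0.961, 0.289, -0.263], 'ft_torque': [-0.034, 0.028, 0.059], 'gripper_force': 0.0, 'width': 0.086}
scene 48.29966043451337 316.6297154593827 198.11841232811062 [[-0.59279091  0.80528458  0.01075508]
 [ 0.44391283  0.33786007 -0.82993492]
 [-0.67196751 -0.48720357 -0.55775653]] [ 0.42638917 -0.14935984  1.56811626]
top 43.15569311405789 313.40973234521175 193.5808128765002 [[-0.00459167 -0.99979387  0.01977704]
 [-0.99189857  0.0020429  -0.12701594]
 [ 0.12694936 -0.02020004 -0.99170349]] [-0.12797014  0.54226061  1.52117942]
```

View pics/scene0.png

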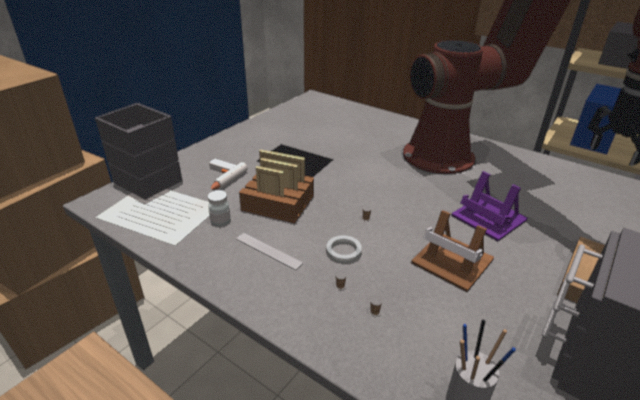

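View pics/top0.png

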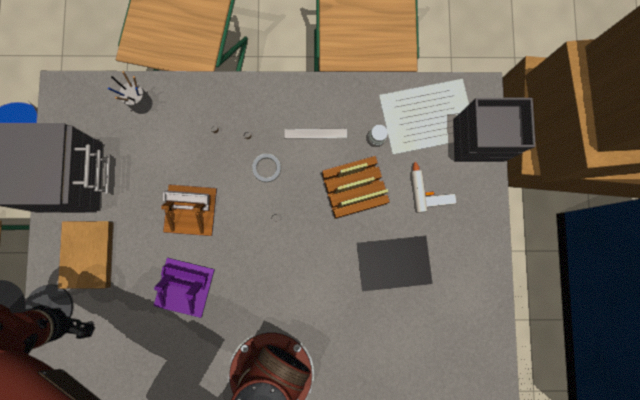

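The top view shows the rack at about (355,187) with three panels, and the brown easel at about (190,210) with its pale ledge at (185,198). The purple decoy is at (183,287). The jar, ruler, tape, corks and glue gun are spread around them.

```bash
cat > h.py <<'E'
import numpy as np, cv2
def load(n): return dict(np.load(n+".npz"))
def cloud(c):
    f=200/np.tan(np.radians(float(c["fov_y"]))/2); z=c["z_map"]
    v,u=np.mgrid[0:400,0:640]
    P=np.stack([(u-c["cx"])/f*z,(v-c["cy"])/f*z,z],-1)
    return (P-c["t"])@c["R"]
def cast(c,uv,h):
    f=200/np.tan(np.radians(float(c["fov_y"]))/2); uv=np.atleast_2d(uv).astype(float)
    d=np.c_[(uv[:,0]-c["cx"])/f,(uv[:,1]-c["cy"])/f,np.ones(len(uv))]@c["R"]; o=-c["t"]@c["R"]
    return o+d*((h-o[2])/d[:,2])[:,None]
E
python3 - <<'E'
from h import *
np.set_printoptions(precision=4,suppress=True)
c=load("top"); P=cloud(c); hsv=cv2.cvtColor(c["pixels"],cv2.COLOR_RGB2HSV)
print("table z",np.median(P[240:260,230:300,2]), "panel hsv",hsv[187,352],hsv[166,352],hsv[199,365],"rack hsv",hsv[196,352],hsv[180,350], "easel",hsv[230,190],hsv[198,185])
X=P.reshape(-1,3); px=c["pixels"].reshape(-1,3); hv=hsv.reshape(-1,3)
v,u=np.mgrid[0:400,0:640]; roi=(u>310)&(u<400)&(v>145)&(v<225)
m=(roi&(P[...,2]>0.115)&(P[...,2]<.16)).astype(np.uint8)
n,l,st,_=cv2.connectedComponentsWithStats(m)
for i in range(1,n):
    if st[i,4]<15: continue
    q=P[l==i]; r=cv2.minAreaRect(q[:,:2].astype(np.float32)*1000); print("depth panel",st[i],q.mean(0),r,np.percentile(q[:,2],[10,50,90]))
mc=(roi&(hsv[...,2]>150)&(hsv[...,1]<150)).astype(np.uint8)
n,l,st,_=cv2.connectedComponentsWithStats(mc)
for i in range(1,n):
    if st[i,4]<15: continue
    y,x=np.nonzero(l==i); q=cast(c,np.c_[x,y],.14); print("colour",st[i],cv2.minAreaRect(q[:,:2].astype(np.float32)*1000))
# rack top
q=P[roi&(P[...,2]>.055)&(P[...,2]<.075)]; print("rack",len(q),cv2.minAreaRect(q[:,:2].astype(np.float32)*1000),np.median(q[:,2]))
roi=(u>140)&(u<230)&(v>170)&(v<245)
for a,b in ((.005,.018),(.02,.05),(.05,.08),(.08,.12),(.12,.16)):
    q=P[roi&(P[...,2]>a)&(P[...,2]<b)]; print("easel",a,len(q),cv2.minAreaRect(q[:,:2].astype(np.float32)*1000),q.mean(0))
for nm,(u0,v0,u1,v1) in dict(top=(150,170,230,245),top2=(310,145,470,225)).items():
    a=c["pixels"][v0:v1,u0:u1,::-1]; cv2.imwrite(f"pics/{nm}.png",cv2.resize(a,None,fx=5,fy=5,interpolation=cv2.INTER_CUBIC))
s=load("scene"); a=s["pixels"][205:295,400:505,::-1]; b=s["pixels"][140:225,230:335,::-1]
a=cv2.resize(a,(630,540)); b=cv2.resize(b,(630,510)); 
cv2.imwrite("pics/mix.png",cv2.resize(np.hstack([a[:510],b]),(800,400)))
E
```

```text
table z 6.292179778314048e-05 panel hsv [ 19 129  75] [ 18 139 154] [ 22 126  71] rack hsv [ 13 187 146] [ 14 185 149] easel [ 14 185 163] [ 10  16 196]
depth panel [340 163  28  11 110] [ 0.6038 -0.245   0.1364] ((604.7766723632812, -244.94091796875), (9.33409309387207, 80.05720520019531), 15.74447250366211) [0.123  0.1388 0.144 ]
depth panel [337 177  38  14 142] [ 0.5587 -0.2497  0.1364] ((559.302734375, -249.89639282226562), (8.940960884094238, 110.22567749023438), 15.710162162780762) [0.122  0.1389 0.1431]
depth panel [341 189  47  17 170] [ 0.5189 -0.2734  0.1373] ((519.5029907226562, -273.83642578125), (8.497759819030762, 139.52542114257812), 15.714062690734863) [0.1276 0.1388 0.1429]
colour [391 146   9   8  67] ((657.4804077148438, -366.165771484375), (23.547958374023438, 20.79368782043457), 89.9754638671875)
colour [341 163  27   9  88] ((606.4824829101562, -245.44509887695312), (10.009028434753418, 79.26346588134766), 15.324225425720215)
colour [338 176  37  13 115] ((561.3357543945312, -250.08880615234375), (9.56362247467041, 108.40153503417969), 15.922213554382324)
colou
[... 258 characters left out ...]
2
easel 0.005 1692 ((503.6527099609375, 270.21844482421875), (279.1456604003906, 228.92799377441406), 89.98419189453125) [0.4891 0.2537 0.0109]
easel 0.02 66 ((498.2368469238281, 245.12521362304688), (119.85926818847656, 138.63894653320312), 84.00712585449219) [0.4527 0.2515 0.0317]
easel 0.05 543 ((494.20721435546875, 252.1761016845703), (130.5106201171875, 99.0369644165039), 85.84705352783203) [0.5115 0.2533 0.0695]
easel 0.08 296 ((501.7632141113281, 253.666748046875), (132.92868041992188, 79.54051208496094), 84.42289733886719) [0.5102 0.2509 0.0938]
easel 0.12 79 ((489.41583251953125, 254.53553771972656), (113.32389068603516, 13.436884880065918), 86.12972259521484) [0.4894 0.2536 0.1261]
```

View pics/mix.png

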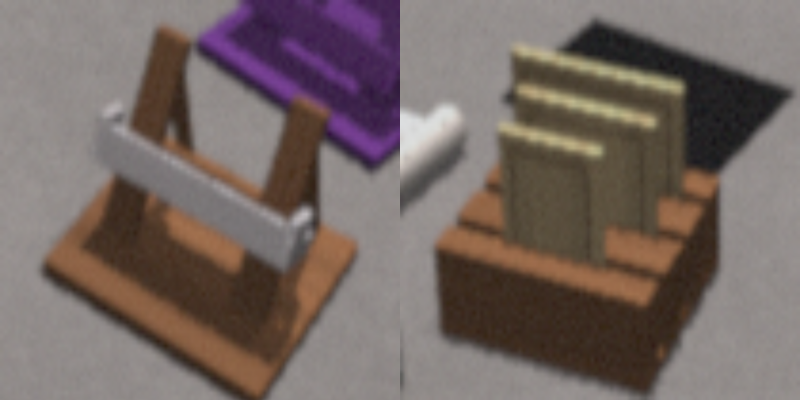

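View pics/top.png

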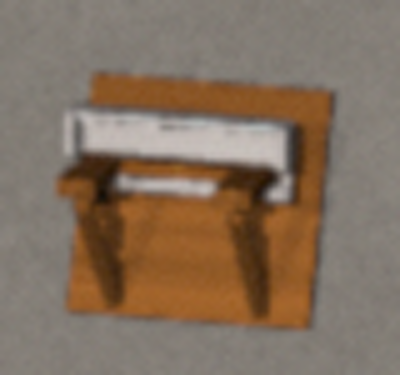

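The crops show the 110 mm panel in the middle slot. The easel's ledge sits across its two posts, with the lip facing away from the robot. Next I'll fit the easel frame and the ledge height.

```bash
cat >> h.py <<'E'
def easelR(yaw,lean=.35):
    from scipy.spatial.transform import Rotation as R
    return (R.from_euler('z',yaw)*R.from_euler('y',-lean)).as_matrix()
E
python3 - <<'E'
from h import *
np.set_printoptions(precision=4,suppress=True)
c=load("top"); s=load("scene"); Pt=cloud(c); Ps=cloud(s)
hs=[cv2.cvtColor(k["pixels"],cv2.COLOR_RGB2HSV) for k in (c,s)]
def near(P): return (abs(P[...,0]-.5)<.13)&(abs(P[...,1]-.253)<.13)
brown=[(h[...,0]>4)&(h[...,0]<25)&(h[...,1]>110) for h in hs]
m=near(Pt)&brown[0]&(Pt[...,2]>.008)&(Pt[...,2]<.016); r=cv2.minAreaRect(Pt[m][:,:2].astype(np.float32)*1000); print("base",m.sum(),r)
# front faces of posts, scene view: fit plane
yaw=-np.radians(4.3); o=np.array([.522,.2536,.04])
for it in range(6):
    R=easelR(yaw); Q=(Ps-o)@R
    m=near(Ps)&brown[1]&(Q[...,2]>.035)&(Q[...,2]<.093)&(abs(Q[...,0])<.006+.012*(it<3))&(abs(abs(Q[...,1])-.045)<.0125)
    q=Q[m]
    A=np.c_[np.ones(len(q)),q[:,1:]]; k=np.linalg.lstsq(A,q[:,0],rcond=None)[0]
    print(len(q),"off,slope y,z",k,"res",np.std(q[:,0]-A@k),"yaw",np.degrees(yaw),o)
    o=o+R[:,0]*np.median(q[:,0]); o[:2]-=0; yaw-=k[1]
    mm=near(Ps)&brown[1]&(Q[...,2]>.05)&(Q[...,2]<.09)&(abs(Q[...,0])<.012); y=Q[mm][:,1]; print("  y extents",np.percentile(y,[1,99]),"inner",y[y<0].max() if (y<0).any() else 0,y[y>0].min())
    # re-anchor o to z=.04 plumb: x slide in plane is consistent
    o=o+R[:,2]*((.04-o[2])/R[2,2])
print(o,np.degrees(yaw))
R=easelR(yaw)
for n,P,h in (("top",Pt,hs[0]),("scene",Ps,hs[1])):
    Q=(P-o)@R; m=near(P)&(h[...,1]<70)&(P[...,2]>.03)&(abs(Q[...,1])<.08); q=Q[m]
    print(n,"grey",len(q)); 
    print(" x",np.percentile(q[:,0],[1,10,25,50,75,90,99]),"\n y",np.percentile(q[:,1],[1,5,50,95,99]),"\n z",np.percentile(q[:,2],[1,10,25,50,75,90,99]))
    t=q[(q[:,0]>.003)&(q[:,0]<.019)&(abs(q[:,1])<.05)]; print(" ledge top z",len(t),np.percentile(t[:,2],[5,25,50,75,95]) if len(t) else 0)
    t=q[(q[:,0]>.021)&(q[:,0]<.03)&(abs(q[:,1])<.05)]; print(" lip z",len(t),np.percentile(t[:,2],[5,25,50,75,95]) if len(t) else 0)
    if n=="top":
        m=near(P)&brown[0]&(Q[...,2]>.06)&(Q[...,2]<.10)&(Q[...,0]>-.03); q=Q[m]; print("post top view y",np.percentile(q[:,1],[1,99]),"front x",np.percentile(q[:,0],[80,95,99]),"z",np.percentile(q[:,2],[95,99]))
E
```

```text
base 1045 ((495.4860534667969, 253.51377868652344), (149.31869506835938, 148.8857879638672), 85.36693572998047)
374 off,slope y,z [0.0029 0.004  0.0071] res 0.002259041305560079 yaw -4.3 [0.522  0.2536 0.04  ]
  y extents [-0.0533  0.0544] inner -0.0343359641449778 0.03570253731512079
369 off,slope y,z [-0.0008  0.0001  0.0084] res 0.0022453081308503437 yaw -4.530010507881238 [0.5259 0.2533 0.04  ]
  y extents [-0.0534  0.0543] inner -0.034425026624270466 0.03559017814507407
369 off,slope y,z [-0.0008  0.      0.0084] res 0.002245308117588455 yaw -4.536250901335528 [0.5259 0.2533 0.04  ]
  y extents [-0.0534  0.0543] inner -0.03442743263131981 0.03558709876187501
362 off,slope y,z [-0.0002  0.0003  0.0013] res 0.0019255239226809119 yaw -4.536625887805235 [0.5259 0.2533 0.04  ]
  y extents [-0.0534  0.0543] inner -0.034427577164700254 0.035586913738735744
362 off,slope y,z [-0.0002  0.      0.0013] res 0.0019255238353763084 yaw -4.553900749777554 [0.5259 0.2533 0.04  ]
  y extents [-0.0534  0.0543] inner -0.03443423918028919 0.03557838319117019
362 off,slope y,z [-0.0002  0.      0.0013] res 0.001925523835041454 yaw -4.5549706030227854 [0.5259 0.2533 0.04  ]
  y extents [-0.0534  0.0543] inner -0.03443465158274598 0.03557785485896608
[0.5259 0.2533 0.04  ] -4.55503686037823
top grey 530
 x [-0.0201 -0.0143  0.0013  0.0102  0.0207  0.0268  0.0281] 
 y [-0.0675 -0.0657 -0.0021  0.0585  0.0622] 
 z [0.0205 0.0254 0.028  0.0314 0.0389 0.0455 0.052 ]
 ledge top z 169 [0.024  0.0272 0.0292 0.031  0.034 ]
 lip z 93 [0.0297 0.0375 0.0411 0.0452 0.0489]
post top view y [-0.0576  0.0521] front x [-0.0002  0.001   0.0016] z [0.0972 0.0988]
scene grey 766
 x [-0.0693 -0.0031  0.0072  0.0262  0.0279  0.0291  0.0315] 
 y [-0.0655 -0.0612  0.0047  0.0632  0.0647] 
 z [0.0092 0.0225 0.0265 0.0333 0.0387 0.044  0.0839]
 ledge top z 3 [0.0151 0.034  0.0575 0.0631 0.0675]
 lip z 372 [0.0211 0.0258 0.0313 0.0369 0.0409]
```

Emit:
step_arm:
  plan:
    - [0.03, 0, 0, 0, 0, 0, 6.55]
    - [0.03, 0, 0, 0, 0, 0, 6.55]
    - [0.03, 0, 0, 0, 0, 0, 6.55]
    - [0.03, 0, 0, 0, 0, 0, 6.55]
    - [0.03, 0, 0, 0, 0, 0, 6.55]
    - [0.03, 0, 0, 0, 0, 0, 6.55]
    - [0.03, 0, 0, 0, 0, 0, 6.55]
    - [0.03, 0, 0, 0, 0, 0, 6.55]
  newtons: 25

```text
time_s: 0.9
ee_pos: [0.196, 0.4868, 0.231]
ee_rot: [[-0.266, 0.964, -0.0], [0.964, 0.266, -0.001], [-0.001, -0.001, -1.0]]
contact_force: [-0.6, 0.2, -0.2]
width: 0.0299
gripper_force: 0.0
```

Emit:
step_arm:
  plan:
    - [0.03, -0.02, 0.004, 0, 0, 0, 0]
    - [0.03, -0.04, 0.0075, 0, 0, 0, 0]
    - [0.03, -0.04, 0.0075, 0, 0, 0, 0]
    - [0.03, -0.04, 0.0075, 0, 0, 0, 0]
    - [0.03, -0.04, 0.0075, 0, 0, 0, 0]
    - [0.03, -0.04, 0.0075, 0, 0, 0, 0]
    - [0.03, -0.04, 0.0075, 0, 0, 0, 0]
    - [0.03, -0.04, 0.0075, 0, 0, 0, 0]

```text
time_s: 1.7
ee_pos: [0.3318, 0.2119, 0.2312]
ee_rot: [[-0.27, 0.963, 0.0], [0.963, 0.27, -0.0], [-0.0, 0.0, -1.0]]
contact_force: [0.6, 0.8, 0.0]
width: 0.0302
gripper_force: 0.0
```

Emit:
step_arm:
  plan:
    - [0.03, -0.04, 0.0075, 0, 0, 0, 0]
    - [0.03, -0.04, 0.0075, 0, 0, 0, 0]
    - [0.03, -0.04, 0.0075, 0, 0, 0, 0]
    - [0.03, -0.04, 0.0075, 0, 0, 0, 0]
    - [0.03, -0.04, 0.0075, 0, 0, 0, 0]
    - [0.03, -0.04, 0.0075, 0, 0, 0, 0]
    - [0.03, -0.02, 0.0075, 0, 0, 0, 0]
    - [0.03, 0, 0, 0, 0, 0, 0]

```text
time_s: 2.5
ee_pos: [0.4534, -0.025, 0.2309]
ee_rot: [[-0.267, 0.964, -0.0], [0.964, 0.267, -0.0], [-0.0, -0.0, -1.0]]
contact_force: [0.2, 0.2, 0.3]
width: 0.0301
gripper_force: 0.0
```

Emit:
step_arm:
  plan:
    - [0.03, -0.035, 0.006, 0, 0, 0, 0]
    - [0.03, -0.04, 0.006, 0, 0, 0, 0]
    - [0.03, -0.04, 0.006, 0, 0, 0, 0]
    - [0.03, -0.04, 0.006, 0, 0, 0, 0]
    - [0.03, -0.04, 0.006, 0, 0, 0, 0]
    - [0.03, -0.03, 0.006, 0, 0, 0, 0]
    - [0.03, -0.02, 0.006, 0, 0, 0, 0]
    - [0.03, 0, 0, 0, 0, 0, 0]

```text
time_s: 3.3
ee_pos: [0.5594, -0.2484, 0.2304]
ee_rot: [[-0.269, 0.963, -0.001], [0.963, 0.269, 0.0], [0.0, -0.001, -1.0]]
contact_force: [0.5, -0.3, -0.2]
width: 0.0301
gripper_force: 0.0
```

```bash
cat >> h.py <<'E'
def wcloud(c,st):
    f=200/np.tan(np.radians(float(c["fov_y"]))/2); z=c["z_map"]; v,u=np.mgrid[0:400,0:640]
    P=np.stack([(u-c["cx"])/f*z,(v-c["cy"])/f*z,z],-1); T=c["tool_from_camera"]
    Q=P@T[:3,:3].T+T[:3,3]
    return Q, Q@np.array(st["ee_rot"]).T+np.array(st["ee_pos"])
E
python3 - <<'E'
from h import *
from plant import monitor, optics
np.set_printoptions(precision=4,suppress=True)
s=monitor.get_state(); c=optics.capture("wrist"); print(s["ee_pos"],s["qpos"]); cv2.imwrite("pics/w1.png",c["pixels"][:,:,::-1])
Q,W=wcloud(c,s); print(c["tool_from_camera"])
def comps(W,lab):
    m=((W[...,2]>.128)&(W[...,2]<.15)&(abs(W[...,0]-.56)<.12)&(abs(W[...,1]+.25)<.12)).astype(np.uint8)
    n,l,st,_=cv2.connectedComponentsWithStats(m)
    for i in range(1,n):
        if st[i,4]>20:
            q=W[l==i]; print(lab,st[i],np.median(q[:,2]),cv2.minAreaRect(q[:,:2].astype(np.float32)*1000))
comps(W,"wrist"); comps(cloud(load("scene")),"scene")
m=(W[...,2]>.06)&(W[...,2]<.07)&(abs(W[...,0]-.56)<.12)&(abs(W[...,1]+.25)<.12); q=W[m]; print("rack wrist",len(q),cv2.minAreaRect(q[:,:2].astype(np.float32)*1000))
E
```

```text
[ 0.5594 -0.2484  0.2304] [-30.7781  26.3738   5.5885  69.2561  -0.006   43.6237]
[[-0.0005 -0.9589 -0.2837  0.0728]
 [ 1.     -0.0005  0.     -0.001 ]
 [-0.0002 -0.2837  0.9589 -0.1427]
 [ 0.      0.      0.      1.    ]]
wrist [ 250  127   21  128 1727] 0.13979255609332636 ((513.8242797851562, -253.36390686035156), (8.778034210205078, 96.55811309814453), 15.53818130493164)
wrist [ 315  130   12  143 1600] 0.13999466245123113 ((559.3509521484375, -250.0013427734375), (8.54352855682373, 110.41338348388672), 15.875733375549316)
wrist [ 371  160   18   97 1253] 0.13977128647296638 ((603.578369140625, -241.74949645996094), (8.60733699798584, 73.94393157958984), 15.667074203491211)
scene [259 150  45  13 197] 0.13569020996476727 ((523.5921020507812, -273.3918762207031), (16.59814453125, 139.86570739746094), 16.029613494873047)
scene [260 159  38  11 167] 0.13559266874734277 ((562.6632690429688, -249.21273803710938), (12.305354118347168, 110.64637756347656), 15.567619323730469)
scene [256 167  27  10 126] 0.13520727307379335 ((607.2745361328125, -244.2719268798828), (14.272753715515137, 79.57147979736328), 16.42362403869629)
rack wrist 16567 ((561.288330078125, -256.9250183105469), (149.2298583984375, 169.49929809570312), 15.713886260986328)
```

View pics/w1.png

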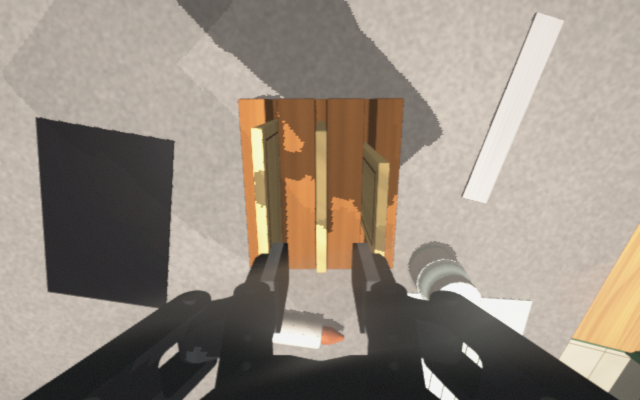

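The wrist view shows the 110 mm panel upright and centred between the fingers at column 321. It agrees with the top-camera fix to under 1 mm, so I'm descending.

Emit:
step_arm:
  plan:
    - [0.03, -0.0015, -0.0004, 0.02, 0, 0, 0]
    - [0.03, 0, 0, 0.03, 0, 0, 0]
    - [0.03, 0, 0, 0.03, 0, 0, 0]
    - [0.03, 0, 0, 0.02, 0, 0, 0]
    - [0.03, 0, 0, 0.015, 0, 0, 0]
    - [0.03, 0, 0, 0.006, 0, 0, 0]
    - [0.03, 0, 0, 0, 0, 0, 0]
    - [0.03, 0, 0, 0, 0, 0, 0]

```text
time_s: 4.15
ee_pos: [0.5592, -0.2485, 0.1112]
ee_rot: [[-0.271, 0.963, 0.001], [0.963, 0.271, -0.0], [-0.001, 0.001, -1.0]]
contact_force: [0.4, -0.6, -0.1]
width: 0.0297
gripper_force: 0.0
```

Emit:
step_arm:
  plan:
    - [0.015, 0, 0, 0, 0, 0, 0]
    - [0.01, 0, 0, 0, 0, 0, 0]
    - [0.006, 0, 0, 0, 0, 0, 0]
    - [0.006, 0, 0, 0, 0, 0, 0]
    - [0.006, 0, 0, 0, 0, 0, 0]
    - [0.006, 0, 0, 0, 0, 0, 0]
  newtons: 20

```text
time_s: 4.75
ee_pos: [0.5594, -0.2491, 0.1111]
ee_rot: [[-0.27, 0.963, 0.001], [0.963, 0.27, -0.001], [-0.001, 0.001, -1.0]]
contact_force: [0.8, 0.1, 6.1]
width: 0.0079
gripper_force: 21.2
```

Emit:
step_arm:
  plan:
    - [0.006, 0, 0, -0.005, 0, 0, 0]
    - [0.006, 0, 0, -0.01, 0, 0, 0]
    - [0.006, 0, 0, -0.015, 0, 0, 0]
    - [0.006, 0, 0, -0.015, 0, 0, 0]
    - [0.006, 0, 0, -0.015, 0, 0, 0]

```text
time_s: 5.25
ee_pos: [0.5587, -0.2489, 0.1715]
ee_rot: [[-0.27, 0.963, -0.0], [0.963, 0.27, -0.0], [-0.0, -0.0, -1.0]]
contact_force: [0.5, -0.2, 0.2]
width: 0.0077
gripper_force: 20.2
```

Emit:
step_arm:
  plan:
    - [0.006, 0, 0, -0.02, 0, 0, 0]
    - [0.006, 0, 0, -0.02, 0, 0, 0]
    - [0.006, 0, 0, -0.025, 0, 0, 0]
    - [0.006, 0, 0, -0.025, 0, 0, 0]
    - [0.006, 0, 0, -0.02, 0, 0, 0]
    - [0.006, 0, 0, -0.01, 0, 0, 0]
    - [0.006, 0, 0, 0, 0, 0, 0]

```text
time_s: 5.95
ee_pos: [0.5593, -0.2492, 0.2918]
ee_rot: [[-0.27, 0.963, 0.002], [0.963, 0.27, -0.001], [-0.002, 0.001, -1.0]]
contact_force: [0.6, -0.2, -1.1]
width: 0.0073
gripper_force: 20.3
```

```bash
python3 - <<'E'
from h import *
from plant import monitor, optics
np.set_printoptions(precision=4,suppress=True)
s=monitor.get_state(); print(s["ee_pos"],s["qpos"],s["contact_force"],s["ft_torque"])
c=optics.capture("wrist"); Q,W=wcloud(c,s); cv2.imwrite("pics/w2.png",c["pixels"][:,:,::-1])
h=cv2.cvtColor(c["pixels"],cv2.COLOR_RGB2HSV)
m=(abs(Q[...,1])<.02)&(abs(Q[...,0])<.09)&(Q[...,2]>-.045)&(Q[...,2]<.12)&(c["z_map"]>0)&(h[...,1]>60)&(h[...,2]>90); q=Q[m]
print(len(q),"x",np.percentile(q[:,0],[0,1,50,99,100]),"y",np.percentile(q[:,1],[1,50,99]),"z",np.percentile(q[:,2],[0,1,10,50,99]))
c=optics.capture("top"); P=cloud(c); st=s["ee_pos"]
Q=(P-st)@s["ee_rot"]; h=cv2.cvtColor(c["pixels"],cv2.COLOR_RGB2HSV)
for n,c in (("top",c),("scene",optics.capture("scene"))):
    P=cloud(c);Q=(P-st)@s["ee_rot"]; h=cv2.cvtColor(c["pixels"],cv2.COLOR_RGB2HSV)
    m=(abs(Q[...,1])<.012)&(abs(Q[...,0])<.09)&(Q[...,2]>-.06)&(Q[...,2]<.12)&(h[...,1]>60)&(h[...,0]<35)&(h[...,0]>12); q=Q[m]
    if len(q): print(n,len(q),"x",np.percentile(q[:,0],[1,50,99]),"z",np.percentile(q[:,2],[1,50,99]))
cv2.imwrite("pics/s2.png",c["pixels"][:,:,::-1])
E
```

```text
[ 0.5593 -0.2492  0.2918] [-30.8494  25.2713  12.9602  77.561   -0.0075  43.4898] [ 0.6093 -0.2211 -1.082 ] [ 0.0131  0.0122 -0.0145]
4791 x [-0.0319 -0.0298  0.0209  0.0542  0.0543] y [-0.005  -0.0009  0.0043] z [-0.0382 -0.0306 -0.0297 -0.0289  0.0662]
scene 1581 x [-0.0518  0.0035  0.0536] z [-0.0254  0.0387  0.1016]
```

View pics/s2.png

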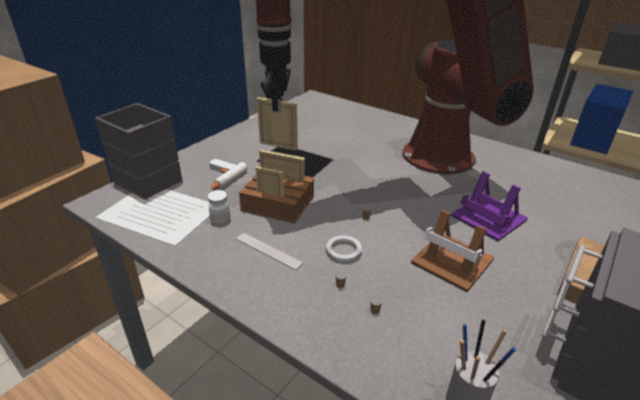

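The scene image shows the panel clear of the rack and upright in the fingers at (278,122), with the other two still in their slots. The grasp is centred to within 1 mm. Carrying it to the easel.

Emit:
step_arm:
  plan:
    - [0.006, 0, 0, 0, 0, 0, 6.75]
    - [0.006, 0, 0, 0, 0, 0, 6.75]
    - [0.006, 0, 0, 0, 0, 0, 6.75]
    - [0.006, 0.02, -0.005, 0, 0, 0, 0]
    - [0.006, 0.035, -0.009, 0, 0, 0, 0]
    - [0.006, 0.035, -0.009, 0, 0, 0, 0]
    - [0.006, 0.035, -0.009, 0, 0, 0, 0]
    - [0.006, 0.035, -0.009, 0, 0, 0, 0]

```text
time_s: 6.9
ee_pos: [0.5298, -0.0847, 0.2891]
ee_rot: [[0.08, 0.997, -0.002], [0.997, -0.08, 0.001], [0.0, -0.002, -1.0]]
contact_force: [0.7, -0.1, -0.5]
width: 0.0078
gripper_force: 20.2
```

Emit:
step_arm:
  plan:
    - [0.006, 0.035, -0.009, 0, 0, 0, 0]
    - [0.006, 0.035, -0.009, 0, 0, 0, 0]
    - [0.006, 0.035, -0.009, 0, 0, 0, 0]
    - [0.006, 0.035, -0.009, 0, 0, 0, 0]
    - [0.006, 0.035, -0.009, 0, 0, 0, 0]
    - [0.006, 0.035, -0.009, 0, 0, 0, 0]
    - [0.006, 0.035, -0.009, 0, 0, 0, 0]
    - [0.006, 0.035, -0.009, 0, 0, 0, 0]

```text
time_s: 7.7
ee_pos: [0.4804, 0.2, 0.2892]
ee_rot: [[0.08, 0.997, -0.002], [0.997, -0.08, -0.001], [-0.001, -0.002, -1.0]]
contact_force: [0.0, -0.0, -0.7]
width: 0.0075
gripper_force: 20.2
```

Emit:
step_arm:
  plan:
    - [0.006, 0.03, -0.009, 0, 0, 0, 0]
    - [0.006, 0.02, -0.006, 0, 0, 0, 0]
    - [0.006, 0, 0, 0, -5, 0, 0]
    - [0.006, 0, 0, 0, -5, 0, 0]
    - [0.006, 0, 0, 0, -5, 0, 0]
    - [0.006, 0, 0, 0, -5, 0, 0]
    - [0.006, 0, 0, 0, 0, 0, 0]
    - [0.006, 0, 0, 0, 0, 0, 0]

```text
time_s: 8.5
ee_pos: [0.4698, 0.2499, 0.2899]
ee_rot: [[0.079, 0.938, 0.339], [0.997, -0.074, -0.027], [-0.0, 0.34, -0.94]]
contact_force: [-0.3, -0.4, -0.9]
width: 0.0078
gripper_force: 20.3
```

```bash
cat >> h.py <<'E'
O=np.array([.526,.2525,.04]); YAW=np.radians(-4.6)
def rep(s,tgt):
    from scipy.spatial.transform import Rotation as Ro
    R=easelR(YAW); T=np.array(s["ee_rot"]); p=np.array(s["ee_pos"])
    G=np.c_[R[:,1],R[:,0],-R[:,2]]
    print("tcp in easel",(p-O)@R,"shift tool",T.T@(O+R@np.array(tgt)-p),"turn",np.degrees(Ro.from_matrix(T.T@G).as_rotvec()),"F easel",np.array(s["contact_force"])@R)
E
python3 - <<'E'
from h import *
from plant import monitor
np.set_printoptions(precision=4,suppress=True)
rep(monitor.get_state(),(.012,0,.19))
E
```

```text
tcp in easel [ 0.0332 -0.0072  0.2539] shift tool [ 0.0072 -0.021   0.0639] turn [-0.1891 -0.0056  0.0642] F easel [-0.5721 -0.398  -0.7386]
```

Emit:
step_arm:
  plan:
    - [0.006, 0.007, -0.021, 0.01, -0.2, 0, 0]
    - [0.006, 0, 0, 0.025, 0, 0, 0]
    - [0.006, 0, 0, 0.02, 0, 0, 0]
    - [0.006, 0, 0, 0.009, 0, 0, 0]
    - [0.006, 0, 0, 0, 0, 0, 0]
    - [0.006, 0, 0, 0, 0, 0, 0]

```text
time_s: 9.1
ee_pos: [0.4739, 0.2566, 0.2235]
ee_rot: [[0.081, 0.936, 0.344], [0.997, -0.076, -0.028], [0.0, 0.345, -0.939]]
contact_force: [0.8, -0.3, -0.8]
width: 0.0077
gripper_force: 20.3
```

```bash
python3 - <<'E'
from h import *
from plant import monitor,optics
np.set_printoptions(precision=4,suppress=True)
s=monitor.get_state(); rep(s,(.012,0,.135)); R=easelR(YAW)
cw=optics.capture("wrist"); ct=optics.capture("top"); cs=optics.capture("scene")
ims=[]
for n,c,P in (("wrist",cw,wcloud(cw,s)[1]),("top",ct,cloud(ct)),("scene",cs,cloud(cs))):
    E=(P-O)@R; h=cv2.cvtColor(c["pixels"],cv2.COLOR_RGB2HSV); ok=c["z_map"]>0
    pan=ok&(abs(E[...,1])<.08)&(abs(E[...,0]-.012)<.015)&(E[...,2]>.105)&(E[...,2]<.24)&(h[...,1]>60)&(h[...,0]>15)&(h[...,0]<35)
    led=ok&(abs(E[...,1])<.09)&(E[...,0]>.002)&(E[...,0]<.035)&(E[...,2]>.005)&(E[...,2]<.06)&(h[...,1]<60)
    print(n)
    for k,m in (("panel",pan),("ledge",led)):
        q=E[m]
        if len(q)>20: print(k,len(q),"x",np.percentile(q[:,0],[1,50,99]),"y",np.percentile(q[:,1],[.5,50,99.5]),"z",np.percentile(q[:,2],[1,50,99]))
cv2.imwrite("pics/s3.png",cv2.resize(cs["pixels"][150:300,370:530,::-1],(640,600))); cv2.imwrite("pics/w3.png",cw["pixels"][:,:,::-1])
E
```

```text
tcp in easel [ 0.0138 -0.0001  0.1903] shift tool [ 0.0001 -0.002   0.0553] turn [ 0.1229 -0.     -0.0186] F easel [ 0.544  -0.2537 -1.0334]
wrist
panel 5251 x [0.0025 0.0128 0.0187] y [-0.0309  0.0126  0.0537] z [0.1389 0.2196 0.2386]
ledge 1125 x [0.0021 0.0206 0.0258] y [-0.0536  0.0472  0.0657] z [0.0282 0.0431 0.0486]
top
panel 347 x [0.0092 0.0176 0.0204] y [-0.057  -0.0272  0.0521] z [0.1061 0.1699 0.2236]
ledge 362 x [0.0024 0.0156 0.0279] y [-0.067  -0.0036  0.0628] z [0.0225 0.032  0.0511]
scene
panel 2267 x [0.0133 0.0178 0.0219] y [-0.0547  0.0028  0.0534] z [0.1063 0.1604 0.2174]
ledge 597 x [0.0025 0.0268 0.0308] y [-0.0654  0.0061  0.0655] z [0.0195 0.0318 0.0452]
```

View pics/s3.png

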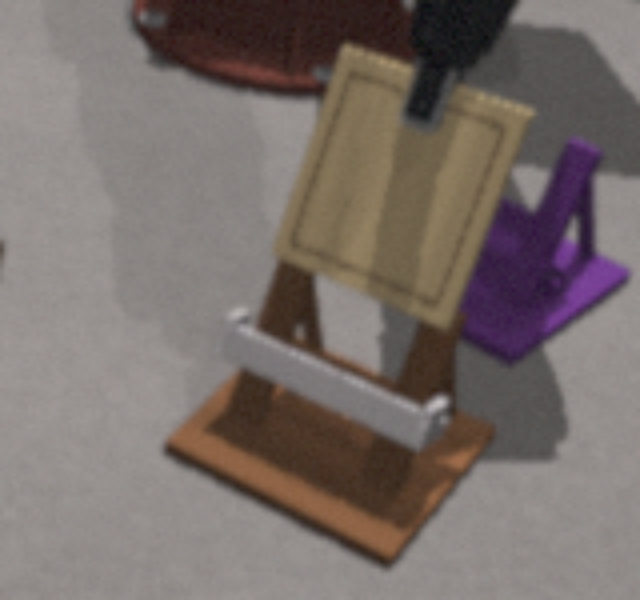

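View pics/w3.png

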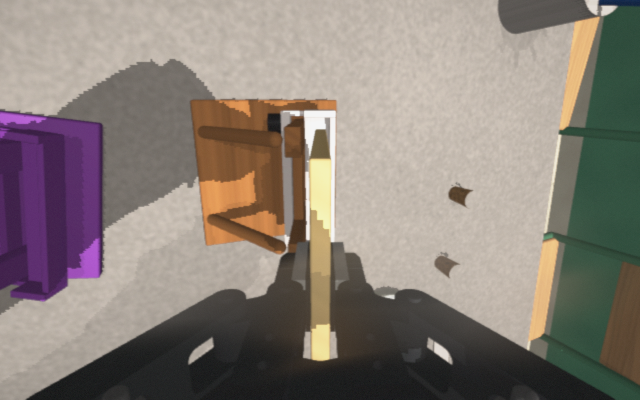

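The panel is centred above the ledge: its offset against the ledge is under 1 mm in both the scene and top views. Lowering gently.

Emit:
step_arm:
  plan:
    - [0.006, 0, -0.002, 0.01, 0, 0, 0]
    - [0.006, 0, 0, 0.015, 0, 0, 0]
    - [0.006, 0, 0, 0.012, 0, 0, 0]
    - [0.006, 0, 0, 0.008, 0, 0, 0]
    - [0.006, 0, 0, 0.005, 0, 0, 0]
    - [0.006, 0, 0, 0, 0, 0, 0]
    - [0.006, 0, 0, 0, 0, 0, 0]

```text
time_s: 9.95
ee_pos: [0.4888, 0.2554, 0.1757]
ee_rot: [[0.08, 0.935, 0.345], [0.997, -0.075, -0.027], [0.0, 0.346, -0.938]]
contact_force: [-1.1, 0.2, -0.5]
width: 0.0076
gripper_force: 20.2
```

```bash
cat > r.py <<'E'
from h import *
from plant import monitor
np.set_printoptions(precision=4,suppress=True)
rep(monitor.get_state(),(.012,0,.130))
E
python3 r.py
```

```text
tcp in easel [ 0.0115 -0.0001  0.1403] shift tool [0.0001 0.0005 0.0103] turn [ 0.1649 -0.0147  0.0107] F easel [-1.1782  0.113  -0.0917]
```

Emit:
step_arm:
  plan:
    - [0.006, 0, 0, 0.002, 0, 0, 0]
    - [0.006, 0, 0, 0.002, 0, 0, 0]
    - [0.006, 0, 0, 0.002, 0, 0, 0]
    - [0.006, 0, 0, 0.001, 0, 0, 0]
    - [0.006, 0, 0, 0, 0, 0, 0]

```text
time_s: 10.45
ee_pos: [0.491, 0.2551, 0.1687]
ee_rot: [[0.08, 0.936, 0.344], [0.997, -0.075, -0.028], [-0.0, 0.345, -0.939]]
contact_force: [-0.8, 0.3, -0.7]
width: 0.0073
gripper_force: 20.3
```

```bash
python3 r.py
```

```text
tcp in easel [ 0.0112 -0.0002  0.1329] shift tool [0.0002 0.0008 0.0029] turn [ 0.1353 -0.0004  0.0171] F easel [-1.0079  0.2725 -0.3487]
```

Emit:
step_arm:
  plan:
    - [0.006, 0, 0, 0.001, 0, 0, 0]
    - [0.006, 0, 0, 0.001, 0, 0, 0]
    - [0.006, 0, 0, 0.001, 0, 0, 0]
    - [0.006, 0, 0, 0, 0, 0, 0]
    - [0.006, 0, 0, 0, 0, 0, 0]

```text
time_s: 10.95
ee_pos: [0.4921, 0.2551, 0.166]
ee_rot: [[0.08, 0.936, 0.344], [0.997, -0.075, -0.028], [-0.0, 0.345, -0.939]]
contact_force: [-0.2, 0.0, -1.6]
width: 0.0076
gripper_force: 20.3
```

```bash
python3 r.py
```

```text
tcp in easel [ 0.0113 -0.0002  0.1301] shift tool [0.0002 0.0007 0.0001] turn [ 0.1439 -0.0033  0.0165] F easel [-0.6955  0.009  -1.461 ]
```

Emit:
step_arm:
  plan:
    - [0.006, 0, 0, 0.001, 0, 0, 0]
    - [0.006, 0, 0, 0.001, 0, 0, 0]
    - [0.006, 0, 0, 0, 0, 0, 0]
    - [0.006, 0, 0, 0, 0, 0, 0]

```text
time_s: 11.35
ee_pos: [0.4928, 0.255, 0.1642]
ee_rot: [[0.08, 0.935, 0.344], [0.997, -0.075, -0.028], [0.0, 0.345, -0.938]]
contact_force: [0.3, -0.2, 1.0]
width: 0.0078
gripper_force: 20.5
```

```bash
python3 r.py
```

```text
tcp in easel [ 0.0114 -0.0001  0.1281] shift tool [ 0.0001  0.0007 -0.0019] turn [ 0.1514 -0.0087  0.0156] F easel [ 0.5965 -0.1475  0.8018]
```

Emit:
step_arm:
  plan:
    - [0.006, 0, 0, 0.001, 0, 0, 0]
    - [0.006, 0, 0, 0.001, 0, 0, 0]
    - [0.006, 0, 0, 0, 0, 0, 0]
    - [0.006, 0, 0, 0, 0, 0, 0]

```text
time_s: 11.75
ee_pos: [0.4935, 0.255, 0.1623]
ee_rot: [[0.08, 0.935, 0.344], [0.997, -0.075, -0.028], [0.0, 0.345, -0.938]]
contact_force: [-1.5, -0.0, 1.6]
width: 0.0075
gripper_force: 20.7
```

```bash
python3 r.py
```

```text
tcp in easel [ 0.0113 -0.0001  0.1261] shift tool [ 0.0001  0.0007 -0.0039] turn [ 0.1503 -0.0081  0.0183] F easel [-0.8807 -0.1685  2.0379]
```

Ledge contact came at TCP z of about 0.130, and the force is now +2.8 N over the hang weight. I'll ease up a little, then slide back toward the posts.

Emit:
step_arm:
  plan:
    - [0.006, 0, 0, -0.001, 0.15, 0, 0]
    - [0.006, 0, -0.0015, 0, 0, 0, 0]
    - [0.006, 0, -0.0015, 0, 0, 0, 0]
    - [0.006, 0, -0.0015, 0, 0, 0, 0]
    - [0.006, 0, 0, 0, 0, 0, 0]
    - [0.006, 0, 0, 0, 0, 0, 0]

```text
time_s: 12.35
ee_pos: [0.4888, 0.2554, 0.1616]
ee_rot: [[0.08, 0.936, 0.342], [0.997, -0.075, -0.027], [-0.0, 0.343, -0.939]]
contact_force: [-0.6, 0.2, 1.6]
width: 0.008
gripper_force: 20.6
```

```bash
python3 r.py
```

```text
tcp in easel [ 0.0067 -0.0001  0.1271] shift tool [ 0.0001  0.0053 -0.0029] turn [-0.0131 -0.0078  0.024 ] F easel [-0.0296  0.1855  1.7142]
```

Emit:
step_arm:
  plan:
    - [0.006, 0, -0.0007, 0, 0, 0, 0]
    - [0.006, 0, -0.0007, 0, 0, 0, 0]
    - [0.006, 0, 0, 0, 0, 0, 0]
    - [0.006, 0, 0, 0, 0, 0, 0]

```text
time_s: 12.75
ee_pos: [0.4876, 0.2554, 0.1612]
ee_rot: [[0.08, 0.936, 0.342], [0.997, -0.075, -0.027], [-0.0, 0.343, -0.939]]
contact_force: [-0.2, 0.1, 2.9]
width: 0.0074
gripper_force: 20.6
```

```bash
python3 r.py; python3 r.py
```

```text
tcp in easel [ 0.0054 -0.0001  0.1271] shift tool [ 0.0001  0.0066 -0.0029] turn [-0.0064 -0.0052  0.021 ] F easel [0.8007 0.1089 2.8127]
tcp in easel [ 0.0054 -0.0001  0.1271] shift tool [ 0.0001  0.0066 -0.0029] turn [-0.0064 -0.0052  0.021 ] F easel [0.8007 0.1089 2.8127]
```

Emit:
step_arm:
  plan:
    - [0.006, 0, -0.0005, 0, 0, 0, 0]
    - [0.006, 0, 0, 0, 0, 0, 0]
    - [0.006, 0, 0, 0, 0, 0, 0]

```text
time_s: 13.05
ee_pos: [0.4872, 0.2555, 0.161]
ee_rot: [[0.08, 0.936, 0.342], [0.997, -0.075, -0.027], [0.0, 0.343, -0.939]]
contact_force: [0.0, 0.9, 1.7]
width: 0.0075
gripper_force: 20.6
```

```bash
python3 r.py
```

```text
tcp in easel [ 0.0049 -0.0001  0.1271] shift tool [ 0.0001  0.0071 -0.0029] turn [-0.004  -0.0068  0.0141] F easel [0.551  0.8522 1.5782]
```

Emit:
step_arm:
  plan:
    - [0.006, 0, -0.0005, 0, 0, 0, 0]
    - [0.006, 0, 0, 0, 0, 0, 0]
    - [0.006, 0, 0, 0, 0, 0, 0]

```text
time_s: 13.35
ee_pos: [0.4866, 0.2555, 0.1609]
ee_rot: [[0.08, 0.936, 0.342], [0.997, -0.075, -0.027], [-0.0, 0.343, -0.939]]
contact_force: [0.0, 0.5, 2.1]
width: 0.0078
gripper_force: 20.6
```

```bash
python3 r.py
```

```text
tcp in easel [ 0.0044 -0.0002  0.1271] shift tool [ 0.0002  0.0076 -0.0029] turn [-0.0057 -0.0034  0.0191] F easel [0.6918 0.4637 1.9488]
```

Emit:
step_arm:
  plan:
    - [0.006, 0, -0.0003, -0.001, 0, 0, 0]
    - [0.006, 0, 0, 0, 0, 0, 0]
    - [0.012, 0, 0, 0, 0, 0, 0]
    - [0.02, 0, 0, 0, 0, 0, 0]
    - [0.03, 0, 0, 0, 0, 0, 0]
    - [0.03, 0, 0, 0, 0, 0, 0]
    - [0.03, 0, 0, 0, 0, 0, 0]
    - [0.03, 0, 0, 0, 0, 0, 0]

```text
time_s: 14.15
ee_pos: [0.486, 0.2556, 0.1617]
ee_rot: [[0.08, 0.936, 0.342], [0.997, -0.075, -0.027], [-0.0, 0.343, -0.939]]
contact_force: [-0.6, -0.6, 0.4]
width: 0.0301
gripper_force: 0.0
```

```bash
cat > p.py <<'E'
from h import *
from plant import monitor,optics
np.set_printoptions(precision=4,suppress=True)
s=monitor.get_state(); rep(s,(.012,0,.13)); R=easelR(YAW)
ct=optics.capture("top"); cs=optics.capture("scene")
for n,c in (("top",ct),("scene",cs)):
    E=(cloud(c)-O)@R; h=cv2.cvtColor(c["pixels"],cv2.COLOR_RGB2HSV)
    m=(abs(E[...,1])<.08)&(abs(E[...,0]-.008)<.02)&(E[...,2]>.05)&(E[...,2]<.18)&(h[...,1]>60)&(h[...,0]>15)&(h[...,0]<35); q=E[m]
    if len(q)<30: continue
    A=np.c_[np.ones(len(q)),q[:,1:]]; k=np.linalg.lstsq(A,q[:,0],rcond=None)[0]
    print(n,len(q),"x",np.percentile(q[:,0],[1,50,99]),"y",np.percentile(q[:,1],[.5,99.5]),"z",np.percentile(q[:,2],[1,99]),"slopes y,z",k[1:])
import sys
cv2.imwrite(f"pics/{sys.argv[1]}.png",cv2.resize(cs["pixels"][150:300,370:530,::-1],(640,600)))
E
python3 p.py a1
```

```text
tcp in easel [ 0.004  -0.0002  0.128 ] shift tool [ 0.0002  0.008  -0.002 ] turn [-0.0096 -0.0036  0.0195] F easel [-0.3997 -0.6468  0.6195]
top 297 x [-0.007   0.0079  0.0209] y [-0.0575  0.0516] z [0.0522 0.1624] slopes y,z [ 0.0237 -0.0162]
scene 1998 x [0.0024 0.008  0.0124] y [-0.0544  0.0532] z [0.0512 0.1563] slopes y,z [-0.0016 -0.0015]
```

View pics/a1.png

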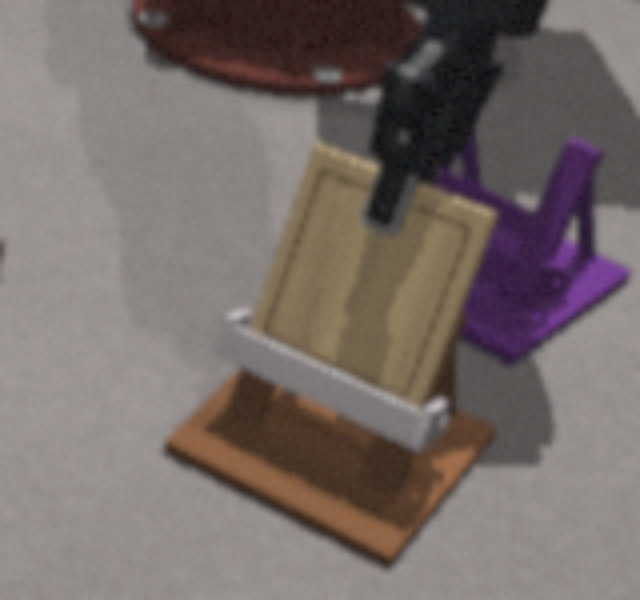

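The panel stands on the ledge, flat against the back with its front face at x = 8 mm, and centred between the stops. The fingers are open, so I'm retreating along the tool axis.

Emit:
step_arm:
  plan:
    - [0.03, 0, 0, -0.005, 0, 0, 0]
    - [0.03, 0, 0, -0.015, 0, 0, 0]
    - [0.03, 0, 0, -0.025, 0, 0, 0]
    - [0.03, 0, 0, -0.03, 0, 0, 0]
    - [0.03, 0, 0, -0.03, 0, 0, 0]
    - [0.03, 0, 0, -0.02, 0, 0, 0]
    - [0.03, 0, 0, 0, 0, 0, 0]
    - [0.03, 0, 0, 0, 0, 0, 0]

```text
time_s: 15.05
ee_pos: [0.4434, 0.2591, 0.2793]
ee_rot: [[0.08, 0.936, 0.342], [0.997, -0.075, -0.027], [0.0, 0.343, -0.939]]
contact_force: [0.3, -0.9, -0.4]
width: 0.0302
gripper_force: 0.0
```

```bash
python3 p.py a2
```

```text
tcp in easel [ 0.0042 -0.      0.2532] shift tool [-0.0001  0.0077  0.1232] turn [ 0.0364 -0.0369  0.0215] F easel [ 0.2226 -0.9136 -0.4844]
top 483 x [-0.0001  0.0078  0.0098] y [-0.057   0.0511] z [0.0516 0.1635] slopes y,z [ 0.0147 -0.019 ]
scene 2148 x [0.0034 0.0079 0.0124] y [-0.0544  0.0531] z [0.051  0.1563] slopes y,z [-0.0039 -0.0041]
```

View pics/a2.png

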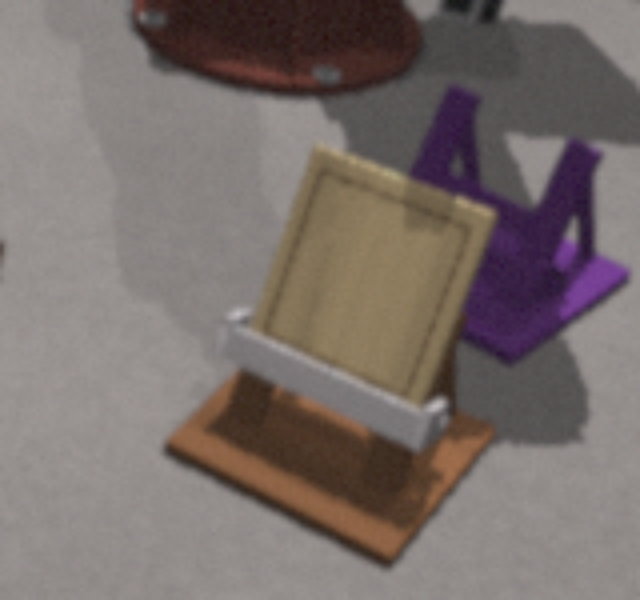

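The panel has not moved. It leans flat and centred on the easel, and the gripper is well clear.

```bash
python3 -c "
from plant import order
print(order.hand_in())"
```

```text
the job is handed in; nothing more can be done
None
```

The 110 mm panel is released on the easel's ledge, leaning flat against the back and centred between the stops to within about 2 mm by camera. I handed the job in at about 15 s, and no verdict came back.

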